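# Draw the desoldering-pump piston for greasing

### The arm

A 6-joint arm with a two-finger parallel gripper is mounted at the origin on the work surface. World frame = base frame: x ahead of the robot, y to its left, z up, the work surface at z = 0. Lengths are in m, angles in rad, forces in N, time in s.
With the tool pointing down it reaches from about 0.35 to 0.925 m from the base axis. Payload 6.4 kg.
Tool frame: the origin (TCP) lies at the very end of the fingers, on their centre line; the grasp point (between the pads) lies bot.grip_depth behind it (bot.grip_depth is the distance from the TCP to the grasp point, in m); z points along the fingers, y is the line along which they close (so a half turn about z gives the same grasp; the last joint's range is limited). The gripper opens to 94 mm and grips with 3 to 60 N. Pads are 16 mm wide; open, the fingers measure 119 mm over their backs; the gripper's body (75 mm by 177 mm) begins 78 mm behind the grasp point.
Start: joints at [1.032, 0.245, 1.558, -0, 1.339, -0.174], TCP at [0.232, 0.607, 0.205] pointing down, gripper open.
Joint ranges: [-3.13, 3.13], [-1.02, 2.26], [0.13, 2.54], [-0.95, 4.09], [0.21, 2.88], [-2.74, 2.74]. Speed limits (rad/s): [2.57, 2.57, 3.14, 3.14, 3.14, 3.14].

### API

Orientations are given as a unit quaternion [w, x, y, z].
In Python, from rig import monitor, optics, bot gives the robot as it stands.
- The arm moves only by the tool jog_arm, never from a script. Its arguments are lists of equal length, an entry for each row: "translation": the shift along the tool's x, y, z as a fraction of full scale, a list of three; "delta_rot": the turn, a rotation vector about the tool's x, y, z as a fraction of full scale, a list of three; "fingers": the finger opening in mm, from 0 to 94. A call has 1 to 12 rows; each row shifts and turns the commanded pose from where the row before left it, along the tool's axes as they then stand; what a row does not reach is not made up. Full scale, the value 1, is 40 mm for a shift and 90 degrees for a turn. A row lasts 1/8 s, in which the tool goes at most 62.5 mm and 10.7 degrees, less where a joint would pass 70% of its speed; a pose out of reach is approached as far as the arm can. A call with a number of a shift or a turn outside -1 to 1 is refused whole. A call with a gripper value outside its range is refused whole. The fingers move at their own pace and stop on an object; "force" is the grip in N (left out, the last holds). Time passes only in rows, so rows that do not move let the fingers close. It gives the time, the measured TCP pose, the force, the opening and the grip force at its end, in the units of the state.
- monitor.read_state(): the state, without advancing time (a new reading comes with each control period).
- optics.snapshot(name): name is "scene" or "top" or "wrist"; returns the picture (480x640x3 uint8, red, green, blue); there is no depth.
- optics.calibration(name): a dict with "K" (3x3 intrinsics, pixels), "world_to_cam" (4x4, takes a point from world to camera coordinates); the wrist camera has in their place "hand_eye" (4x4, takes a point from camera to tool coordinates, whose origin is the TCP and whose axes are the flange's). Camera axes: x right, y down, z forward; pixel columns grow to the right and rows downward; lengths in m; the calibration is good to about 2 mm. A picture is of the moment at which its call begins: read the wrist's pose just before it. calibration takes no time and is no camera call.
- bot.close_job(): hands the job in; it is judged then, once.
The state is a dict: "clock": time; "q": joint angles; "qd": joint speeds; "effort": joint torques, N m; "ee_pos": TCP position; "ee_rot": TCP orientation; "wrist_force": force on the tool from outside, world axes, zero at the start; "torque": the same for the moment, N m; "gripper_width": finger opening in m; "gripper_force": force on a finger pad.
Only numpy, scipy, OpenCV 4.12 (cv2) and the standard library are available. Lean on these libraries where they do the work, as an engineer would, in place of code of your own. Each camera call takes 0.05 s, during which the arm holds its last target. There are 200 camera calls.

### The job

The seal ring of the desoldering pump is to be greased: take hold of the pump's black-knobbed piston and draw it out along the leaning barrel, gently and in line so it does not jam, until the dark seal ring stands about 15 mm clear above the barrel's mouth, the rest of the rod still inside. Do not pull the piston right out, drag or tip the stand, or disturb the soldering station, solder spool and parts box around it. Finish while still holding the piston still there, without touching the stand or barrel: do not let go.

Things in the scene. Friction and masses are not known exactly. Their poses are not given: they have to be found in the camera images.
- stand: pump stand, loose, 2.5 kg: grey base plate 150 (x) x 110 (y) x 16 mm with a dark steel foot block and strut that carry the aluminium barrel. Origin: centre of the plate's underside. The barrel leans 20 degrees from vertical towards the stand's -x side. Stand yaw is anywhere within about 0.4 rad of zero, so it leans roughly to the robot
- barrel: aluminium barrel fixed to the stand, 33 mm outside diameter, 135 mm long, bore 19.4 mm, 130 mm deep, two dark clamp bands round it. Origin: centre of the bore's mouth (the open upper end, about 153 mm above the table). Its z axis is the bore's axis, pointing out of the mouth, up and 20 degrees off vertical; its y axis is horizontal
- piston: loose steel rod 18 mm diameter, 0.17 to 0.35 kg, black knob on top; slides freely in the bore (1.4 mm play, no spring; let go, it slides home). Origin: centre of the dark rubber seal ring (4 mm tall, about rod thickness), on the axis; z along the rod to the knob. Home, foot on the bore's floor: ring hidden 45 mm inside the mouth, 12 mm of bare rod shows; a draw of 60 mm is wanted
- knob (a point): centre of the piston's plain black cylindrical knob, 26 mm diameter, 42 mm long, coaxial with the rod (78 mm above the seal ring, 33 mm beyond the mouth when home; the knob reaches 21 mm either way along the axis)
- foot (a point): centre of the rod's lower end, 85 mm below the seal ring
- station: bystander: orange soldering station, box 110 x 100 x 85 mm with a dial on its front. Origin: centre of its underside
- spool: bystander: white solder spool standing on its flange, 56 mm diameter, 40 mm tall. Origin: centre of its underside
- parts_box: bystander: yellow open divided parts box 110 x 80 x 30 mm. Origin: centre of its underside
Things that resemble listed ones, but are neither listed nor needed, are in the scene too. What is meant by the piston is not purple, turquoise or yellow, and is the smaller of those in its own colour.

How it is judged:
On the way:
1. the piston, held by the fingers, is drawn off its seat in line with the bore (contact force between the fingers and piston above 2 N and z of piston in the frame of barrel between -0.033 and -0.003 m and angle between the z axis of piston and the z axis of barrel, either way round below 0.05 rad and x of foot in the frame of barrel between -0.003 and 0.003 m and y of foot in the frame of barrel between -0.003 and 0.003 m), for 0.1 s.
At the end, for the whole second after the job is handed in: Piston held still by the fingers, seal ring 6 to 24 mm outside the mouth, rod in the bore and in line within 0.05 rad, robot touching neither stand nor barrel; stand flat and within 12 mm, station, spool and parts box within 20 mm, of where they were (z of piston in the frame of barrel between 0.006 and 0.024 m and angle between the z axis of piston and the z axis of barrel, either way round below 0.05 rad and x of foot in the frame of barrel between -0.003 and 0.003 m and y of foot in the frame of barrel between -0.003 and 0.003 m and contact force between the fingers and piston above 2 N and linear speed of piston below 0.02 m/s and contact force between each of the arm, the fingers and stand below 0.5 N and contact force between the fingers and barrel below 0.5 N and distance of stand from where it was at the start of the episode below 0.012 m and angle between stand's own z axis and vertical below 0.04 rad and height (world z) of stand below 0.004 m and distance of each of station, spool, parts_box from where it was at the start of the episode below 0.02 m); the arm keeps its last pose, push and grip.
It fails at once if the piston is pulled (nearly) right out of the barrel: foot less than 30 mm inside the mouth (z of foot in the frame of barrel above -0.03 m).
It fails at once if the stand is dragged more than 15 mm, lifted or tipped (distance of stand from where it was at the start of the episode above 0.015 m or angle between stand's own z axis and vertical above 0.08 rad or height (world z) of stand above 0.008 m).
It fails at once if the rod is jammed hard in the bore (contact force over 40 N) (contact force between piston and barrel above 40 N).
It fails at once if station, spool or parts box is shifted more than 25 mm (distance of any of station, spool, parts_box from where it was at the start of the episode above 0.025 m).
It also fails if it takes over 32 s, if anything falls off the work surface, if the arm or the gripper's body presses on something with over 40 N, if the wrist force passes 120 N, or if a joint passes its speed limit or range.

## Working session

There is one attempt and no reset: what is moved stays moved. The work goes in short steps, Python scripts to look and compute and a tool call to move; the robot and the scene stay as the last step left them, time stands still between calls to the robot, and variables do not carry over. Pictures are saved under pics/ and viewed, at most 10 in all, crops included, and the job is handed in when it is done.

Besides the shell and the picture viewer there is one more tool, called after ">>>" by a JSON object that holds its "method" and its "body", one argument or row to a line. jog_arm: Moves the arm, as the interface text tells. Shift numbers are shares of 40 mm and turn numbers shares of 90 degrees, none past 1 either way. Its arguments: {"type":"object","properties":{"translation":{"type":"array"},"delta_rot":{"type":"array"},"fingers":{"type":"array"},"force":{"type":"number"}},"required":["translation","delta_rot","fingers"]}

```bash
mkdir -p pics; python3 - <<'E'
from rig import monitor, optics, bot
import cv2
print(monitor.read_state(), bot.grip_depth)
for n in ("scene","top"):
    cv2.imwrite(f"pics/{n}0.png", optics.snapshot(n)[:,:,::-1])
    print(n, optics.calibration(n))
print(optics.calibration("wrist"))
E
```

```text
{'clock': 0.0, 'q': array([ 1.03188030e+00,  2.45811845e-01,  1.55900719e+00, -2.43513231e-05,
        1.33868751e+00, -1.74097020e-01]), 'qd': array([ 3.70219061e-04,  1.85275472e-03, -1.04283343e-03, -1.66267613e-03,
       -1.77890075e-05, -9.34696755e-04]), 'effort': array([ 1.95392313e-04, -4.15831017e+01, -3.14604771e+01,  6.85951137e-02,
        3.31752689e-02, -1.61021708e-04]), 'ee_pos': array([0.23159297, 0.60669915, 0.20435046]), 'ee_rot': array([-3.22874426e-04,  1.81396778e-01,  9.83409525e-01, -9.00907786e-04]), 'wrist_force': array([ 0.93683229,  0.11573802, -0.98209599]), 'torque': array([-0.00081711,  0.05873436, -0.05223009]), 'gripper_force': 0.0, 'gripper_width': 0.09391911710647313} 0.0188
scene {'K': array([[573.31035193,   0.        , 325.97745318],
       [  0.        , 573.31035193, 237.71487078],
       [  0.        ,   0.        ,   1.        ]]), 'world_to_cam': array([[ 0.1421109 ,  0.98981272,  0.00867567,  0.11129555],
       [ 0.81450894, -0.11195249, -0.56924671, -0.38834581],
       [-0.56247638,  0.08796257, -0.82212098,  1.63469148],
       [ 0.   
[... 290 characters left out ...]

       [-0.99782445,  0.00478049, -0.06575342,  0.53321097],
       [ 0.06573359, -0.00419491, -0.99782839,  1.44659835],
       [ 0.        ,  0.        ,  0.        ,  1.        ]])}
{'K': array([[402.157003  ,   0.        , 323.74804117],
       [  0.        , 402.157003  , 237.81870257],
       [  0.        ,   0.        ,   1.        ]]), 'hand_eye': array([[-3.00625473e-04, -9.61936360e-01, -2.73273395e-01,
         8.00802975e-02],
       [ 9.99999802e-01, -1.37885498e-04, -6.14726287e-04,
        -1.01600753e-04],
       [ 5.53647129e-04, -2.73273525e-01,  9.61936211e-01,
        -1.80247245e-01],
       [ 0.00000000e+00,  0.00000000e+00,  0.00000000e+00,
         1.00000000e+00]])}
```

View pics/scene0.png

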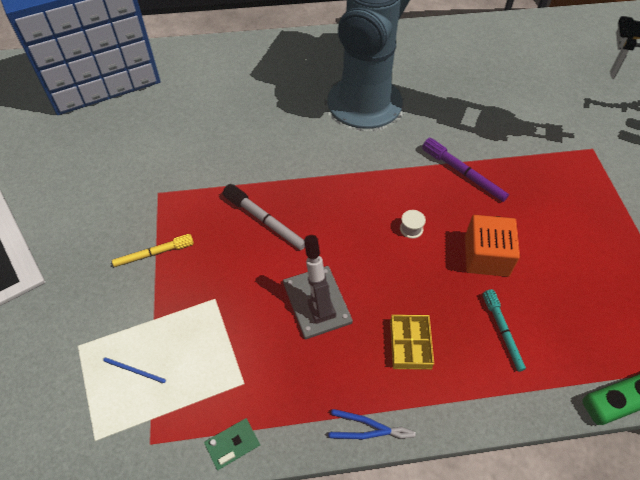

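View pics/top0.png

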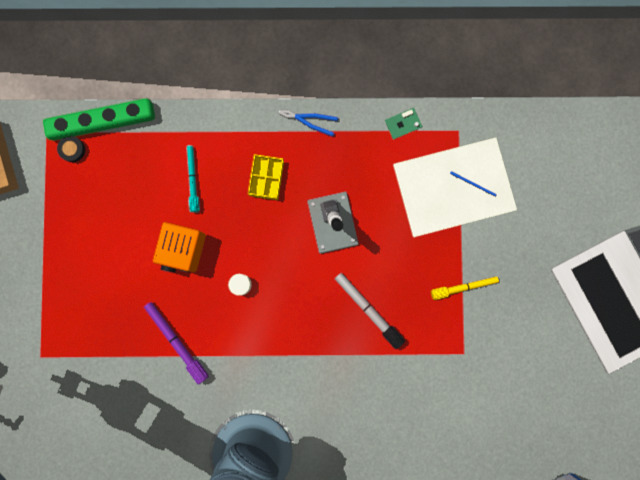

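The scene view shows the pump with its knob at about (312,246) and its plate around (318,302). In the top view the knob is at about (337,224) and the plate at about (333,222). I'll enlarge both.

```bash
python3 - <<'E'
import cv2, numpy as np
a=cv2.imread("pics/scene0.png")[225:345,270:370]; b=cv2.imread("pics/top0.png")[180:270,290:390]
a=cv2.resize(a,None,fx=5,fy=5,interpolation=cv2.INTER_CUBIC); cv2.imwrite("pics/a.png",a)
b=cv2.resize(b,None,fx=6,fy=6,interpolation=cv2.INTER_CUBIC); cv2.imwrite("pics/b.png",b)
E
```

```text
(no output)
```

View pics/a.png

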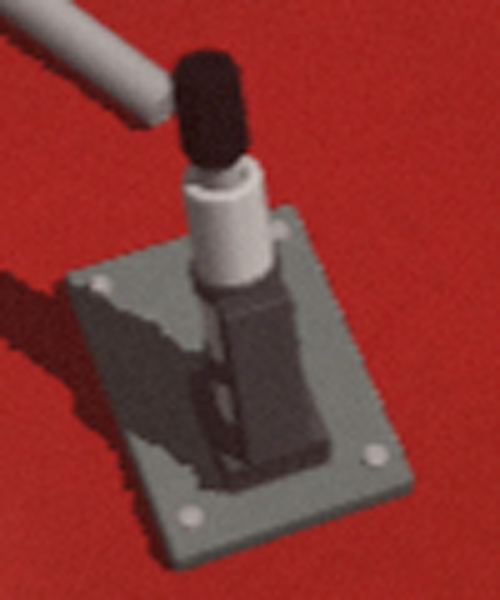

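View pics/b.png

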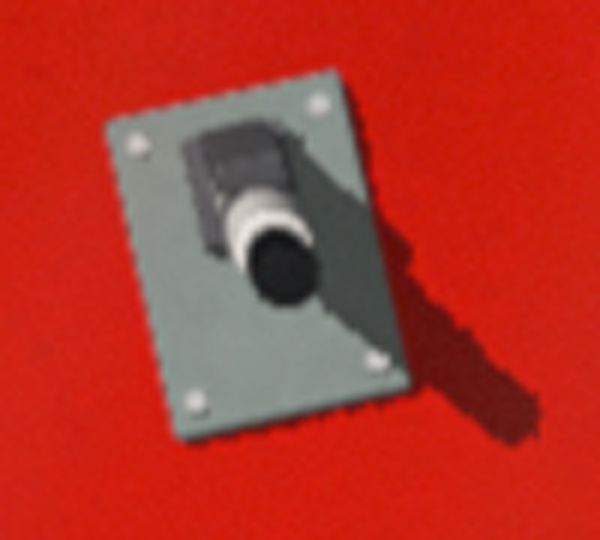

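Scene crop: plate-top corners at (68,275), (292,208), (412,482) and (178,560), knob centre at about (211,107). Top crop: corners at (107,125), (335,70), (410,385) and (180,438), knob blob at about (284,266). I'll fit the stand pose and the knob silhouette from these.

```bash
cat > h.py <<'E'
import numpy as np, cv2
from scipy.spatial.transform import Rotation as R
from scipy.optimize import least_squares
from rig import monitor, optics, bot
def proj(c,P):
    W=c["world_to_cam"]; p=np.atleast_2d(P)@W[:3,:3].T+W[:3,3]; p=p@c["K"].T; return p[:,:2]/p[:,2:]
def axes(yaw):  # barrel frame rotation, columns x,y,z
    return (R.from_euler('z',yaw)*R.from_euler('y',-20,degrees=True)).as_matrix()
def knob_pts(m,yaw,ext=0):
    B=axes(yaw); t=np.linspace(0,2*np.pi,40)
    return np.array([m+B@[.013*np.cos(a),.013*np.sin(a),z+ext] for a in t for z in (.012,.054)])
def centroid(c,P):
    h=cv2.convexHull((proj(c,P)*64).astype(np.int32)); M=cv2.moments(h); return np.array([M['m10']/M['m00'],M['m01']/M['m00']])/64
E
python3 - <<'E'
from h import *
cs,ct=optics.calibration("scene"),optics.calibration("top")
pa=(np.array([(68,275),(292,208),(412,482),(178,560)])+.5)/5-.5+[270,225]
pb=(np.array([(107,125),(335,70),(410,385),(180,438)])+.5)/6-.5+[290,180]
def blob(f,x,y):
    g=cv2.imread(f).max(2); m=(g<52).astype(np.uint8)
    n,l,s,c=cv2.connectedComponentsWithStats(m); k=l[y,x]; print(f,s[k],c[k]); return c[k]
ka=blob("pics/scene0.png",312,246); kb=blob("pics/top0.png",337,224)
# scene: -y is left, +x toward viewer. corners a: (-x,-y),( -x,+y),(+x,+y),(+x,-y); top: (+x,+y),(+x,-y),(-x,-y),(-x,+y)
L=np.array([.075,.055,.016]); sa=[(-1,-1,1),(-1,1,1),(1,1,1),(1,-1,1)]; sb=[(1,1,1),(1,-1,1),(-1,-1,1),(-1,1,1)]
def res(p):
    Z=R.from_euler('z',p[2]).as_matrix(); o=np.array([p[0],p[1],0])
    e=[proj(cs,o+(np.array(sa)*L)@Z.T)-pa, proj(ct,o+(np.array(sb)*L)@Z.T)-pb]
    m=o+Z@[p[3],p[4],.153]; e+=[[centroid(cs,knob_pts(m,p[2]))-ka],[centroid(ct,knob_pts(m,p[2]))-kb]]
    return np.concatenate(e).ravel()
s=least_squares(res,[.55,-.2,0,0,0],diff_step=1e-4); p=s.x
print(p.round(4)); print(res(p).reshape(-1,2).round(2))
Z=R.from_euler('z',p[2]).as_matrix(); m=np.array([p[0],p[1],0])+Z@[p[3],p[4],.153]
print("mouth",m,"axis",axes(p[2])[:,2],"knob",m+.033*axes(p[2])[:,2])
# free triangulation of the knob centre for check
def r2(q): return np.r_[centroid(cs,knob_pts(q,p[2]))-ka, centroid(ct,knob_pts(q,p[2]))-kb]
f=least_squares(r2,m,diff_step=1e-4); print("free mouth",f.x,f.fun)
E
```

```text
pics/scene0.png [305 236  14  23 256] [311.4609375  246.70703125]
pics/top0.png [332 219  11  12 104] [336.79807692 224.39423077]
[ 0.6184 -0.2219  0.2186  0.      0.    ]
[[-1.15 -2.12]
 [ 0.01 -3.23]
 [ 0.94 -2.32]
 [-0.79 -1.39]
 [ 0.49 -0.07]
 [ 1.66  0.3 ]
 [ 1.54  1.01]
 [ 0.46  1.11]
 [ 2.82  4.56]
 [-0.49 -5.88]]
mouth [ 0.61835702 -0.22187542  0.153     ] axis [-0.33387846 -0.0741819   0.93969262] knob [ 0.60733903 -0.22432342  0.18400986]
free mouth [ 0.60434501 -0.22461572  0.14898466] [ 0.53598376 -0.02941563  0.62699819  0.07754564]
```

```bash
python3 - <<'E'
from h import *
cs,ct=optics.calibration("scene"),optics.calibration("top")
pa=(np.array([(68,275),(292,208),(412,482),(178,560)])+.5)/5-.5+[270,225]
pb=(np.array([(107,125),(335,70),(410,385),(180,438)])+.5)/6-.5+[290,180]
ka=np.array([311.46,246.71]); kb=np.array([336.80,224.39])
L=np.array([.075,.055,.016]); sa=[(-1,-1,1),(-1,1,1),(1,1,1),(1,-1,1)]; sb=[(1,1,1),(1,-1,1),(-1,-1,1),(-1,1,1)]
def res(d):
    p=d-1
    Z=R.from_euler('z',p[2]).as_matrix(); o=np.array([p[0],p[1],0])
    e=[proj(cs,o+(np.array(sa)*L)@Z.T)-pa, proj(ct,o+(np.array(sb)*L)@Z.T)-pb]
    m=o+Z@[p[3],p[4],.153]; e+=[[centroid(cs,knob_pts(m,p[2]))-ka],[centroid(ct,knob_pts(m,p[2]))-kb]]
    return np.concatenate(e).ravel()
s=least_squares(res,np.array([.62,-.22,.2,-.01,0])+1,diff_step=1e-3); p=s.x-1
print(p.round(4)); print(res(s.x).reshape(-1,2).round(2))
Z=R.from_euler('z',p[2]).as_matrix(); m=np.array([p[0],p[1],0])+Z@[p[3],p[4],.153]
print("mouth",m,"axis",axes(p[2])[:,2],"knob",m+.033*axes(p[2])[:,2])
E
```

```text
[ 6.221e-01 -2.209e-01  2.171e-01 -1.700e-02 -3.000e-04]
[[-0.49 -0.79]
 [ 0.75 -1.89]
 [ 1.67 -0.76]
 [-0.16  0.15]
 [ 0.15 -1.46]
 [ 1.33 -1.03]
 [ 1.12 -0.31]
 [ 0.04 -0.28]
 [ 0.51 -0.67]
 [ 0.74 -0.6 ]]
mouth [ 0.60551728 -0.22479936  0.153     ] axis [-0.33399058 -0.07367543  0.93969262] knob [ 0.59449559 -0.22723065  0.18400986]
```

```bash
cat >> h.py <<'E'
M=np.array([.60552,-.2248,.153]); YAW=.2171
def cur():
    s=monitor.read_state(); q=s["ee_rot"]; return s, s["ee_pos"], R.from_quat([q[1],q[2],q[3],q[0]])
def target_rot(yaw):
    B=axes(yaw); return R.from_matrix(np.c_[-B[:,0],B[:,1],-B[:,2]])
def rows(tgt,yaw=YAW):
    s,p,r=cur()
    print("t",s["clock"],"shift now (units of 40mm, current tool axes)",(r.inv().apply(tgt-p)/.04).round(3))
    print("turn (units of 90deg)",((r.inv()*target_rot(yaw)).as_rotvec()/(np.pi/2)).round(4))
    print("shift in target tool axes mm",(target_rot(yaw).inv().apply(tgt-p)*1000).round(2), "q",s["q"].round(3),"w",s["gripper_width"],"F",s["wrist_force"].round(2),s["gripper_force"])
E
python3 - <<'E'
from h import *
rows(M+(.033+.085)*axes(YAW)[:,2])
E
```

```text
t 0.1 shift now (units of 40mm, current tool axes) [-15.306 -16.642  -1.461]
turn (units of 90deg) [-0.0657 -0.2164 -0.3665]
shift in target tool axes mm [-157.18 -892.55   -6.03] q [ 1.032  0.246  1.559 -0.     1.339 -0.174] w 0.09425234905503842 F [0.09 0.83 0.2 ] 0.0
```

>>> {"method": "jog_arm", "body": {
  "translation": [
    [-0.4, -0.45, -0.08],
    [-0.85, -0.925, -0.08],
    [-0.85, -0.925, -0.08],
    [-0.85, -0.925, -0.08],
    [-0.85, -0.925, -0.08],
    [-0.85, -0.925, -0.08],
    [-0.85, -0.925, -0.08],
    [-0.85, -0.925, -0.08],
    [-0.85, -0.925, -0.08],
    [-0.85, -0.925, -0.08],
    [-0.85, -0.925, -0.08],
    [-0.85, -0.925, -0.08]
  ],
  "delta_rot": [
    [0, 0, 0],
    [0, 0, 0],
    [0, 0, 0],
    [0, 0, 0],
    [0, 0, 0],
    [0, 0, 0],
    [0, 0, 0],
    [0, 0, 0],
    [0, 0, 0],
    [0, 0, 0],
    [0, 0, 0],
    [0, 0, 0]
  ],
  "fingers": [60, 60, 60, 60, 60, 60, 60, 60, 60, 60, 60, 60],
  "force": 15
}}

```text
clock: 1.6
ee_pos: [0.4447, 0.0695, 0.2437]
ee_rot: [-0.0, 0.181, 0.983, 0.0]
wrist_force: [0.8, 0.0, -0.6]
gripper_width: 0.0598
gripper_force: 0.0
```

```bash
python3 -c "
from h import *
rows(M+(.033+.085)*axes(YAW)[:,2])"
```

```text
t 1.6 shift now (units of 40mm, current tool axes) [-5.538 -5.992 -0.505]
turn (units of 90deg) [-0.0646 -0.2159 -0.3668]
shift in target tool axes mm [ -56.94 -321.98   -0.72] q [-0.098 -0.28   2.006  0.     1.416 -1.304] w 0.059783258784908665 F [ 0.83  0.05 -0.61] 0.0
```

>>> {"method": "jog_arm", "body": {
  "translation": [
    [-0.8, -0.86, -0.07],
    [-0.8, -0.86, -0.07],
    [-0.8, -0.86, -0.07],
    [-0.8, -0.86, -0.07],
    [-0.8, -0.86, -0.07],
    [-0.8, -0.86, -0.07],
    [-0.7, -0.8, -0.08],
    [0, 0, 0],
    [0, 0, 0],
    [0, 0, 0],
    [0, 0, 0],
    [0, 0, 0]
  ],
  "delta_rot": [
    [0, 0, 0],
    [0, 0, 0],
    [0, 0, 0],
    [0, 0, 0],
    [0, 0, 0],
    [0, 0, 0],
    [0, 0, 0],
    [-0.016, -0.054, -0.092],
    [-0.016, -0.054, -0.092],
    [-0.016, -0.054, -0.092],
    [-0.016, -0.054, -0.092],
    [0, 0, 0]
  ],
  "fingers": [60, 60, 60, 60, 60, 60, 60, 60, 60, 60, 60, 60]
}}

```text
clock: 3.1
ee_pos: [0.5639, -0.2304, 0.2629]
ee_rot: [0.172, -0.106, 0.979, 0.019]
wrist_force: [-0.2, -1.2, -0.0]
gripper_width: 0.0597
gripper_force: 0.0
```

```bash
cat > look.py <<'E'
from h import *
import sys
B=axes(YAW)
rows(M+(.033+.085)*B[:,2])
s,p,r=cur(); im=optics.snapshot("wrist")[:,:,::-1]; cv2.imwrite(f"pics/{sys.argv[1]}.png",im)
c=optics.calibration("wrist"); T=np.eye(4); T[:3,:3]=r.as_matrix(); T[:3,3]=p
C=dict(K=c["K"],world_to_cam=np.linalg.inv(T@c["hand_eye"])); np.savez("w.npz",**C)
print("pred mouth, knob bottom, knob top", proj(C,[M,M+.012*B[:,2],M+.054*B[:,2]]).round(1))
print("pred knob centroid", centroid(C,knob_pts(M,YAW)))
E
python3 look.py w1
```

```text
t 3.1 shift now (units of 40mm, current tool axes) [-0.045 -0.087 -0.011]
turn (units of 90deg) [-0.0001 -0.0013 -0.0011]
shift in target tool axes mm [-1.8  -3.49 -0.44] q [-0.702 -0.063  1.813  0.295  1.192 -2.571] w 0.05970964627278113 F [-0.17 -1.21 -0.03] 0.0
pred mouth, knob bottom, knob top [[319.3 234.3]
 [319.1 238.6]
 [318.3 256.5]]
pred knob centroid [318.58414464 249.12116739]
```

View pics/w1.png

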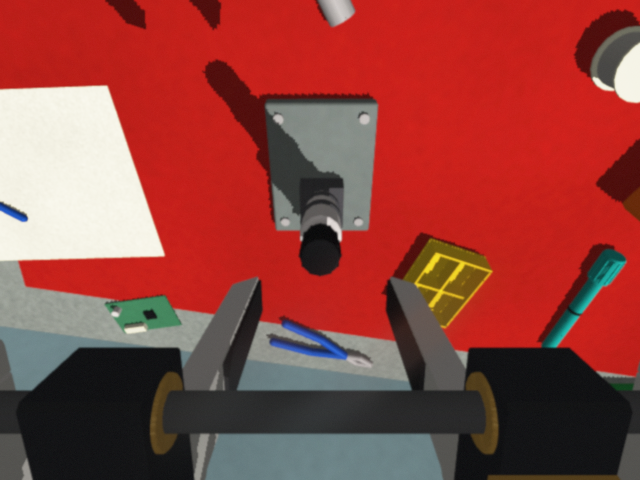

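The wrist view shows the knob blob at about (320,250), directly below the gripper opening. The plate-top corners are at about (265,103), (377,101), (368,230) and (277,230). I'll measure these more accurately with code.

```bash
cat > meas.py <<'E'
from h import *
import sys
C=dict(np.load("w.npz")); im=cv2.imread(sys.argv[1])
m=(im.max(2)<45).astype(np.uint8); m[330:]=0
n,l,s,c=cv2.connectedComponentsWithStats(m); k=l[int(sys.argv[3]),int(sys.argv[2])]; print(s[k],c[k])
o=cv2.convexHull((proj(C,knob_pts(M,YAW))*64).astype(np.int32))/64; print("pred bbox",o.min(0),o.max(0))
Z=R.from_euler('z',YAW).as_matrix(); so=M-Z@[-.017,0,.153]
print("pred plate",proj(C,so+np.array([(x,y,.016) for x,y in((-.075,-.055),(-.075,.055),(.075,.055),(.075,-.055))])@Z.T).round(1).tolist())
E
python3 meas.py pics/w1.png 320 250; python3 - <<'E'
import cv2
a=cv2.imread("pics/w1.png")[85:285,250:400]
cv2.imwrite("pics/w1c.png",cv2.resize(a,None,fx=3,fy=3,interpolation=cv2.INTER_CUBIC))
E
```

```text
[ 300  224   40   51 1569] [319.75398343 249.3040153 ]
pred bbox [[297.9375   221.515625]] [[338.625   275.59375]]
pred plate [[262.8, 102.8], [377.3, 102.6], [367.7, 231.0], [274.3, 231.1]]
```

View pics/w1c.png

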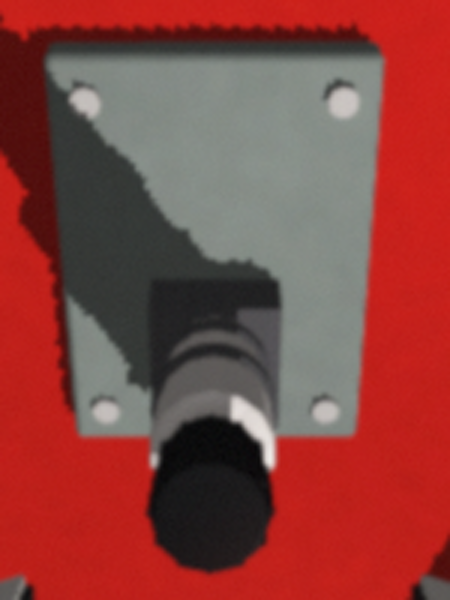

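The wrist view puts the knob about 0.9 mm further along +tool y than the prediction, so the correction is y −2.6 mm and x −1.8 mm. I'll approach part way and check again.

>>> {"method": "jog_arm", "body": {
  "translation": [
    [-0.045, -0.065, 0],
    [0, 0, 0.3],
    [0, 0, 0.4],
    [0, 0, 0.4],
    [0, 0, 0.4],
    [0, 0, 0]
  ],
  "delta_rot": [
    [0, -0.0013, -0.0011],
    [0, 0, 0],
    [0, 0, 0],
    [0, 0, 0],
    [0, 0, 0],
    [0, 0, 0]
  ],
  "fingers": [60, 60, 60, 60, 60, 60]
}}

```text
clock: 3.9
ee_pos: [0.5869, -0.227, 0.2057]
ee_rot: [0.172, -0.109, 0.979, 0.02]
wrist_force: [-0.2, -1.1, 0.1]
gripper_width: 0.0597
gripper_force: 0.0
```

```bash
sed -i 's/^M=.*/M=np.array([.60552,-.2248,.153])+.0009*axes(.2171)[:,1]; YAW=.2171/' h.py; python3 look.py w2; python3 meas.py pics/w2.png 322 265
```

```text
t 3.9 shift now (units of 40mm, current tool axes) [ 0.014 -0.02  -1.552]
turn (units of 90deg) [ 0.0015 -0.0004  0.0022]
shift in target tool axes mm [  0.51  -0.93 -62.07] q [-0.671  0.033  1.824  0.307  1.081 -2.58 ] w 0.05967200587411196 F [-0.23 -1.13  0.1 ] 0.0
pred mouth, knob bottom, knob top [[322.  256.7]
 [322.  263.2]
 [321.7 291.8]]
pred knob centroid [321.81468032 280.03826543]
[ 296  245   53   69 2774] [321.7000721 279.5814708]
pred bbox [[295.1875 242.125 ]] [[348.28125 315.90625]]
pred plate [[254.7, 95.1], [390.4, 95.6], [375.7, 244.0], [268.8, 243.7]]
```

View pics/w2.png

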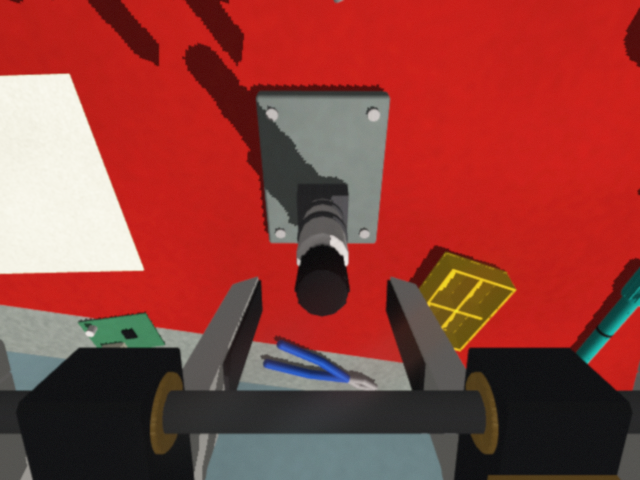

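The knob is at (321.7,279.6), about 1 mm to the left of the finger mid-line. I'll correct that, lower the gripper and close it gently.

>>> {"method": "jog_arm", "body": {
  "translation": [
    [0.014, -0.025, 0],
    [0, 0, 0.25],
    [0, 0, 0.25],
    [0, 0, 0.25],
    [0, 0, 0.22],
    [0, 0, 0],
    [0, 0, 0]
  ],
  "delta_rot": [
    [0.0015, 0, 0.002],
    [0, 0, 0],
    [0, 0, 0],
    [0, 0, 0],
    [0, 0, 0],
    [0, 0, 0],
    [0, 0, 0]
  ],
  "fingers": [60, 60, 60, 60, 60, 40, 34],
  "force": 12
}}

```text
clock: 4.82
ee_pos: [0.6004, -0.2263, 0.1717]
ee_rot: [0.174, -0.107, 0.979, 0.017]
wrist_force: [1.1, -0.6, -0.5]
gripper_width: 0.0431
gripper_force: 0.0
```

```bash
python3 -c "
from h import *
rows(M+(.033-.0158)*axes(YAW)[:,2])"
```

```text
t 4.825 shift now (units of 40mm, current tool axes) [0.034 0.032 0.055]
turn (units of 90deg) [-0.0021  0.0014  0.0006]
shift in target tool axes mm [1.36 1.27 2.21] q [-0.654  0.094  1.826  0.313  1.01  -2.582] w 0.043083019467742074 F [ 1.12 -0.58 -0.51] 0.0
```

>>> {"method": "jog_arm", "body": {
  "translation": [
    [0, 0, 0],
    [0, 0, 0]
  ],
  "delta_rot": [
    [0, 0, 0],
    [0, 0, 0]
  ],
  "fingers": [36, 36]
}}

```text
clock: 5.08
ee_pos: [0.6003, -0.2264, 0.172]
ee_rot: [0.174, -0.107, 0.979, 0.017]
wrist_force: [0.2, -0.4, 0.7]
gripper_width: 0.036
gripper_force: 0.0
```

```bash
sed -i 's/^rows.*/rows(M+(.033-.0158)*B[:,2])/' look.py; python3 look.py w3; python3 meas.py pics/w3.png 323 300; python3 - <<'E'
import cv2
a=cv2.imread("pics/w3.png")[200:400,200:440]
cv2.imwrite("pics/w3c.png",cv2.resize(a,None,fx=3,fy=3,interpolation=cv2.INTER_CUBIC))
E
```

```text
t 5.075 shift now (units of 40mm, current tool axes) [0.035 0.033 0.062]
turn (units of 90deg) [-0.0022  0.0015  0.0006]
shift in target tool axes mm [1.4  1.33 2.48] q [-0.654  0.094  1.826  0.313  1.01  -2.582] w 0.03601010093968844 F [ 0.18 -0.37  0.68] 0.0
pred mouth, knob bottom, knob top [[326.3 276.7]
 [326.4 285.5]
 [326.6 326.1]]
pred knob centroid [326.511851   309.44438626]
[ 295  264   65   66 3397] [326.5572564  300.96555785]
pred bbox [[294.296875 261.125   ]] [[358.90625 354.59375]]
pred plate [[250.3, 90.0], [402.6, 90.1], [384.3, 253.5], [267.5, 253.3]]
```

View pics/w3c.png

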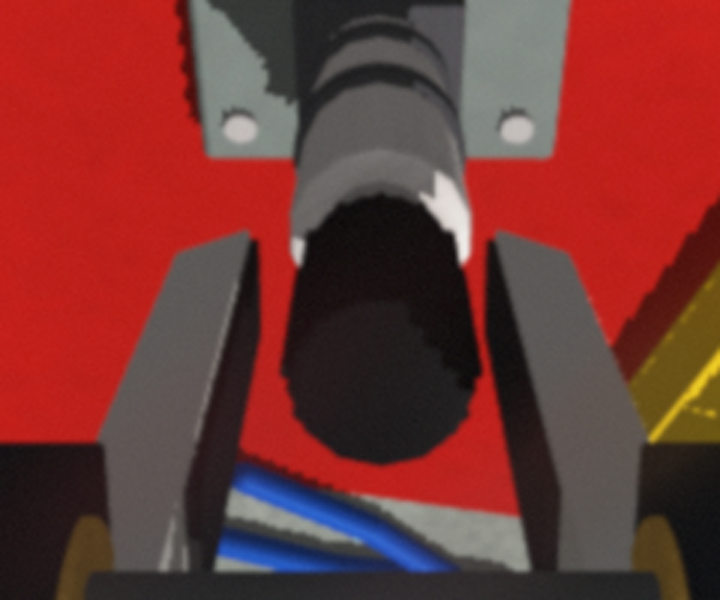

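The gripper sits about 1.2 mm off-centre, with the knob nearer the right finger. I'll shift +y and settle before closing.

>>> {"method": "jog_arm", "body": {
  "translation": [
    [0.03, 0.03, 0.03],
    [0, 0, 0],
    [0, 0, 0]
  ],
  "delta_rot": [
    [-0.002, 0.001, 0],
    [0, 0, 0],
    [0, 0, 0]
  ],
  "fingers": [36, 36, 36]
}}

```text
clock: 5.5
ee_pos: [0.5992, -0.2252, 0.1699]
ee_rot: [0.173, -0.107, 0.979, 0.019]
wrist_force: [0.5, 0.1, -0.5]
gripper_width: 0.036
gripper_force: 0.0
```

```bash
python3 look.py w4; python3 - <<'E'
import cv2
a=cv2.imread("pics/w4.png")[200:400,200:440]
cv2.imwrite("pics/w4c.png",cv2.resize(a,None,fx=3,fy=3,interpolation=cv2.INTER_CUBIC))
E
```

```text
t 5.5 shift now (units of 40mm, current tool axes) [-0.002 -0.002  0.021]
turn (units of 90deg) [0.0001 0.0002 0.0005]
shift in target tool axes mm [-0.07 -0.08  0.83] q [-0.654  0.095  1.828  0.314  1.011 -2.583] w 0.035967714877714566 F [ 0.54  0.09 -0.51] 0.0
pred mouth, knob bottom, knob top [[323.5 280.5]
 [323.5 289.6]
 [323.4 331.3]]
pred knob centroid [323.42757173 314.11022554]
```

View pics/w4c.png

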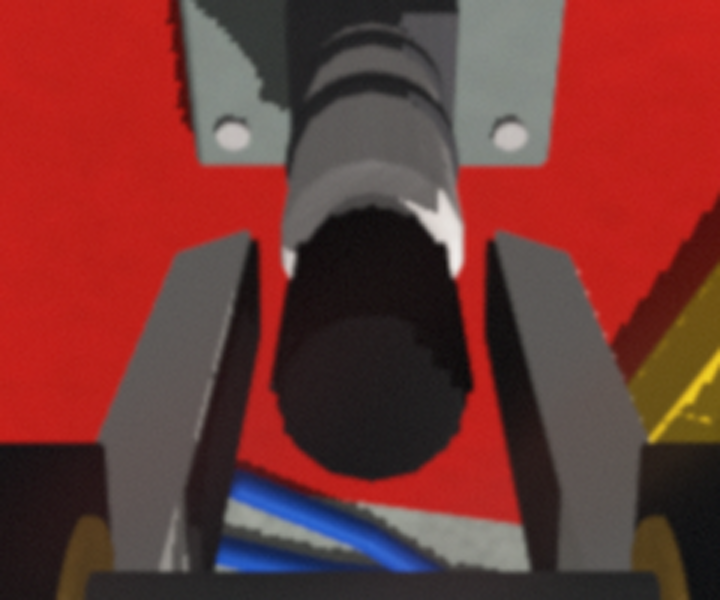

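The knob is now centred between the fingers, with gaps of about 15 crop pixels on each side. I'll close slowly.

>>> {"method": "jog_arm", "body": {
  "translation": [
    [0, 0, 0],
    [0, 0, 0],
    [0, 0, 0],
    [0, 0, 0],
    [0, 0, 0]
  ],
  "delta_rot": [
    [0, 0, 0],
    [0, 0, 0],
    [0, 0, 0],
    [0, 0, 0],
    [0, 0, 0]
  ],
  "fingers": [30, 28, 24, 22, 22],
  "force": 12
}}

```text
clock: 6.18
ee_pos: [0.5993, -0.2253, 0.17]
ee_rot: [0.173, -0.107, 0.979, 0.019]
wrist_force: [0.0, -0.4, -0.4]
gripper_width: 0.0257
gripper_force: 12.0
```

```bash
python3 -c "
from h import *
rows(M+(.033-.0158)*axes(YAW)[:,2]); s=monitor.read_state(); print(s['torque'])"
```

```text
t 6.175 shift now (units of 40mm, current tool axes) [-0.001  0.     0.022]
turn (units of 90deg) [0.     0.0002 0.0006]
shift in target tool axes mm [-0.02  0.    0.86] q [-0.654  0.095  1.828  0.314  1.011 -2.583] w 0.025747843680159983 F [ 0.01 -0.36 -0.41] 11.999974250793457
[-0.02958167  0.10422083 -0.02709191]
```

>>> {"method": "jog_arm", "body": {
  "translation": [
    [0, 0, -0.03],
    [0, 0, -0.06],
    [0, 0, -0.06],
    [0, 0, -0.06],
    [0, 0, -0.06],
    [0, 0, -0.06],
    [0, 0, 0]
  ],
  "delta_rot": [
    [0, 0, 0],
    [0, 0, 0],
    [0, 0, 0],
    [0, 0, 0],
    [0, 0, 0],
    [0, 0, 0],
    [0, 0, 0]
  ],
  "fingers": [22, 22, 22, 22, 22, 22, 22]
}}

```text
clock: 7.05
ee_pos: [0.5951, -0.2261, 0.181]
ee_rot: [0.173, -0.107, 0.979, 0.019]
wrist_force: [8.1, -1.8, -8.1]
gripper_width: 0.0259
gripper_force: 12.0
```

```bash
python3 -c "
from h import *
rows(M+(.033-.0158+.060)*axes(YAW)[:,2]); s,p,r=cur(); print(r.inv().apply(s['wrist_force']), s['torque'])"
```

```text
t 7.05 shift now (units of 40mm, current tool axes) [-0.006 -0.003 -1.182]
turn (units of 90deg) [-0.0001  0.0007 -0.    ]
shift in target tool axes mm [ -0.2   -0.1  -47.28] q [-0.66   0.074  1.829  0.312  1.031 -2.582] w 0.025893800692849463 F [ 8.05 -1.81 -8.06] 11.997211128473282
[-4.2567839  -3.49658141 10.13224703] [-0.42856611 -0.72235718 -0.17133966]
```

>>> {"method": "jog_arm", "body": {
  "translation": [
    [-0.013, -0.01, 0],
    [0, 0, 0],
    [0, 0, 0]
  ],
  "delta_rot": [
    [0, 0, 0],
    [0, 0, 0],
    [0, 0, 0]
  ],
  "fingers": [22, 22, 22]
}}

```text
clock: 7.42
ee_pos: [0.595, -0.2263, 0.1822]
ee_rot: [0.172, -0.107, 0.979, 0.019]
wrist_force: [0.1, -0.1, -3.5]
gripper_width: 0.0258
gripper_force: 12.0
```

```bash
cat > chk.py <<'E'
from h import *
import sys
rows(M+(.033-.0158+.060)*axes(YAW)[:,2])
for i in range(3):
    s,p,r=cur(); print(r.inv().apply(s['wrist_force']).round(2), r.inv().apply(s['torque']).round(3))
    im=optics.snapshot("wrist")[:,:,::-1]
cv2.imwrite(f"pics/{sys.argv[1]}.png",im)
a=cv2.imread("pics/w4.png"); g=lambda i: cv2.cvtColor(i,cv2.COLOR_BGR2GRAY)
# column profile through the knob: last dark row of knob top face edge at u=323, first dark row
for n,i in (("w4",a),("now",im)):
    c=g(np.ascontiguousarray(i))[255:385,318:328].mean(1); print(n,c[::3].astype(int).tolist())
E
python3 chk.py w5
```

```text
t 7.425 shift now (units of 40mm, current tool axes) [ 0.002  0.003 -1.154]
turn (units of 90deg) [ 0.0006 -0.0004  0.0005]
shift in target tool axes mm [  0.07   0.06 -46.17] q [-0.66   0.074  1.826  0.311  1.036 -2.581] w 0.025765883661623527 F [ 0.12 -0.11 -3.47] 11.999478042125702
[ 1.1  -0.14  3.29] [ 0.001  0.187 -0.005]
[ 0.69 -0.8   4.04] [-0.044  0.221 -0.003]
[1.27 0.06 3.72] [-0.05   0.285  0.049]
w4 [114, 107, 103, 89, 69, 20, 15, 15, 16, 17, 18, 18, 19, 19, 20, 20, 20, 28, 30, 29, 29, 30, 29, 29, 29, 29, 28, 28, 27, 28, 27, 28, 28, 27, 27, 63, 79, 84, 120, 74, 48, 65, 89, 84]
now [98, 74, 73, 73, 67, 18, 16, 16, 16, 17, 17, 18, 19, 18, 19, 20, 18, 22, 23, 26, 26, 28, 29, 28, 29, 28, 27, 28, 28, 27, 27, 27, 26, 27, 26, 71, 124, 79, 47, 66, 89, 85, 61, 39]
```

The side force is relieved and only the piston's weight, about 3.5 N, remains. There is no slip. I'll continue the draw.

>>> {"method": "jog_arm", "body": {
  "translation": [
    [0, 0, -0.04],
    [0, 0, -0.05],
    [0, 0, -0.05],
    [0, 0, -0.05],
    [0, 0, -0.05],
    [0, 0, -0.05],
    [0, 0, 0],
    [0, 0, 0]
  ],
  "delta_rot": [
    [0, 0, 0],
    [0, 0, 0],
    [0, 0, 0],
    [0, 0, 0],
    [0, 0, 0],
    [0, 0, 0],
    [0, 0, 0],
    [0, 0, 0]
  ],
  "fingers": [22, 22, 22, 22, 22, 22, 22, 22]
}}

```text
clock: 8.57
ee_pos: [0.5913, -0.2272, 0.1934]
ee_rot: [0.172, -0.107, 0.979, 0.019]
wrist_force: [-3.0, 1.7, -4.1]
gripper_width: 0.0253
gripper_force: 12.0
```

```bash
python3 chk.py w6
```

```text
t 8.575 shift now (units of 40mm, current tool axes) [ 0.006  0.004 -0.858]
turn (units of 90deg) [ 0.0005 -0.0002  0.0006]
shift in target tool axes mm [  0.24   0.14 -34.31] q [-0.666  0.055  1.825  0.309  1.057 -2.58 ] w 0.025291436641369812 F [-3.05  1.7  -4.06] 11.99975922703743
[3.84 2.32 2.93] [-0.421  0.796  0.023]
[2.59 3.13 2.4 ] [-0.419  0.785 -0.047]
[3.63 1.5  2.44] [-0.487  0.851 -0.066]
w4 [114, 107, 103, 89, 69, 20, 15, 15, 16, 17, 18, 18, 19, 19, 20, 20, 20, 28, 30, 29, 29, 30, 29, 29, 29, 29, 28, 28, 27, 28, 27, 28, 28, 27, 27, 63, 79, 84, 120, 74, 48, 65, 89, 84]
now [73, 73, 73, 73, 66, 18, 15, 16, 16, 17, 17, 17, 18, 18, 19, 19, 19, 23, 26, 26, 27, 29, 28, 29, 28, 28, 28, 28, 27, 27, 27, 27, 27, 27, 27, 67, 49, 62, 87, 89, 64, 39, 60, 85]
```

>>> {"method": "jog_arm", "body": {
  "translation": [
    [0.008, 0.006, 0],
    [0, 0, -0.04],
    [0, 0, -0.05],
    [0, 0, -0.05],
    [0, 0, -0.05],
    [0, 0, -0.05],
    [0, 0, -0.05],
    [0, 0, 0],
    [0, 0, 0]
  ],
  "delta_rot": [
    [0, 0, 0],
    [0, 0, 0],
    [0, 0, 0],
    [0, 0, 0],
    [0, 0, 0],
    [0, 0, 0],
    [0, 0, 0],
    [0, 0, 0],
    [0, 0, 0]
  ],
  "fingers": [22, 22, 22, 22, 22, 22, 22, 22, 22]
}}

```text
clock: 9.85
ee_pos: [0.5873, -0.2281, 0.2046]
ee_rot: [0.173, -0.107, 0.979, 0.019]
wrist_force: [-2.2, 2.2, -3.4]
gripper_width: 0.026
gripper_force: 12.0
```

```bash
python3 chk.py w7
```

```text
t 9.85 shift now (units of 40mm, current tool axes) [ 0.006  0.004 -0.56 ]
turn (units of 90deg) [0.0001 0.0002 0.0006]
shift in target tool axes mm [  0.24   0.17 -22.39] q [-0.672  0.035  1.824  0.307  1.077 -2.579] w 0.025997006503519535 F [-2.21  2.17 -3.44] 11.999952346086502
[2.77 2.59 2.66] [-0.482  0.701  0.008]
[2.02 2.04 2.54] [-0.517  0.705  0.02 ]
[2.37 2.63 0.88] [-0.532  0.735 -0.003]
w4 [114, 107, 103, 89, 69, 20, 15, 15, 16, 17, 18, 18, 19, 19, 20, 20, 20, 28, 30, 29, 29, 30, 29, 29, 29, 29, 28, 28, 27, 28, 27, 28, 28, 27, 27, 63, 79, 84, 120, 74, 48, 65, 89, 84]
now [73, 73, 73, 73, 66, 18, 15, 16, 17, 17, 18, 19, 19, 20, 20, 20, 19, 25, 27, 27, 29, 28, 29, 28, 28, 28, 28, 28, 27, 28, 27, 27, 27, 27, 26, 52, 85, 100, 67, 39, 57, 84, 137, 143]
```

>>> {"method": "jog_arm", "body": {
  "translation": [
    [0.007, 0.007, 0],
    [0, 0, -0.04],
    [0, 0, -0.05],
    [0, 0, -0.05],
    [0, 0, -0.05],
    [0, 0, -0.05],
    [0, 0, -0.05],
    [0, 0, 0],
    [0, 0, 0]
  ],
  "delta_rot": [
    [0, 0, 0],
    [0, 0, 0],
    [0, 0, 0],
    [0, 0, 0],
    [0, 0, 0],
    [0, 0, 0],
    [0, 0, 0],
    [0, 0, 0],
    [0, 0, 0]
  ],
  "fingers": [22, 22, 22, 22, 22, 22, 22, 22, 22]
}}

```text
clock: 11.12
ee_pos: [0.5832, -0.2288, 0.2152]
ee_rot: [0.173, -0.107, 0.979, 0.019]
wrist_force: [0.0, 0.4, -1.6]
gripper_width: 0.0261
gripper_force: 12.0
```

```bash
python3 chk.py w8
```

```text
t 11.125 shift now (units of 40mm, current tool axes) [ 0.001 -0.    -0.275]
turn (units of 90deg) [-0.0002  0.0004  0.0005]
shift in target tool axes mm [  0.03  -0.02 -10.98] q [-0.678  0.017  1.823  0.305  1.097 -2.578] w 0.026098128550583865 F [ 0.01  0.44 -1.6 ] 11.999747157096863
[0.45 0.43 1.54] [-0.003  0.193  0.02 ]
[ 0.63 -0.14  2.72] [-0.081  0.241  0.043]
[0.25 0.62 2.4 ] [-0.03   0.248  0.015]
w4 [114, 107, 103, 89, 69, 20, 15, 15, 16, 17, 18, 18, 19, 19, 20, 20, 20, 28, 30, 29, 29, 30, 29, 29, 29, 29, 28, 28, 27, 28, 27, 28, 28, 27, 27, 63, 79, 84, 120, 74, 48, 65, 89, 84]
now [72, 73, 73, 73, 67, 18, 16, 16, 17, 17, 18, 19, 18, 19, 19, 19, 19, 26, 28, 27, 29, 28, 28, 28, 28, 28, 28, 27, 28, 27, 27, 27, 26, 27, 27, 81, 76, 50, 43, 77, 117, 144, 149, 150]
```

Side force is now close to zero. About 11.8 mm of the draw remains.

>>> {"method": "jog_arm", "body": {
  "translation": [
    [0, 0, -0.04],
    [0, 0, -0.05],
    [0, 0, -0.05],
    [0, 0, -0.05],
    [0, 0, -0.05],
    [0, 0, -0.05],
    [0, 0, 0],
    [0, 0, 0],
    [0, 0, 0]
  ],
  "delta_rot": [
    [0, 0, 0],
    [0, 0, 0],
    [0, 0, 0],
    [0, 0, 0],
    [0, 0, 0],
    [0, 0, 0],
    [0, 0, 0],
    [0, 0, 0],
    [0, 0, 0]
  ],
  "fingers": [22, 22, 22, 22, 22, 22, 22, 22, 22]
}}

```text
clock: 12.4
ee_pos: [0.5793, -0.2296, 0.2261]
ee_rot: [0.173, -0.107, 0.979, 0.019]
wrist_force: [0.2, -0.4, -1.9]
gripper_width: 0.0256
gripper_force: 12.0
```

```bash
python3 chk.py w9; python3 - <<'E'
from h import *
a=cv2.imread("pics/w9.png")[180:400,200:440]; b=optics.snapshot("scene")[200:347,260:420,::-1]
f=lambda i:cv2.resize(np.ascontiguousarray(i),(400,int(400*i.shape[0]/i.shape[1])),interpolation=cv2.INTER_CUBIC)
a,b=f(a),f(b); h=min(len(a),len(b)); cv2.imwrite("pics/fin.png",np.hstack([a[:h],b[:h]]))
E
```

```text
t 12.4 shift now (units of 40mm, current tool axes) [-0.001 -0.002  0.015]
turn (units of 90deg) [-0.      0.0003  0.0006]
shift in target tool axes mm [-0.02 -0.09  0.59] q [-6.830e-01 -1.000e-03  1.820e+00  3.030e-01  1.118e+00 -2.577e+00] w 0.025590163237208835 F [ 0.23 -0.4  -1.86] 11.999714970588684
[ 0.51 -0.44  1.8 ] [0.085 0.175 0.04 ]
[ 0.23 -1.03  1.57] [0.111 0.187 0.035]
[ 1.04 -0.44  2.11] [ 0.11  0.19 -0.01]
w4 [114, 107, 103, 89, 69, 20, 15, 15, 16, 17, 18, 18, 19, 19, 20, 20, 20, 28, 30, 29, 29, 30, 29, 29, 29, 29, 28, 28, 27, 28, 27, 28, 28, 27, 27, 63, 79, 84, 120, 74, 48, 65, 89, 84]
now [72, 73, 73, 73, 67, 18, 15, 16, 17, 17, 17, 19, 18, 18, 19, 19, 20, 24, 22, 26, 28, 28, 28, 28, 29, 28, 28, 28, 28, 27, 27, 26, 27, 27, 28, 52, 38, 63, 91, 145, 147, 150, 149, 122]
```

View pics/fin.png

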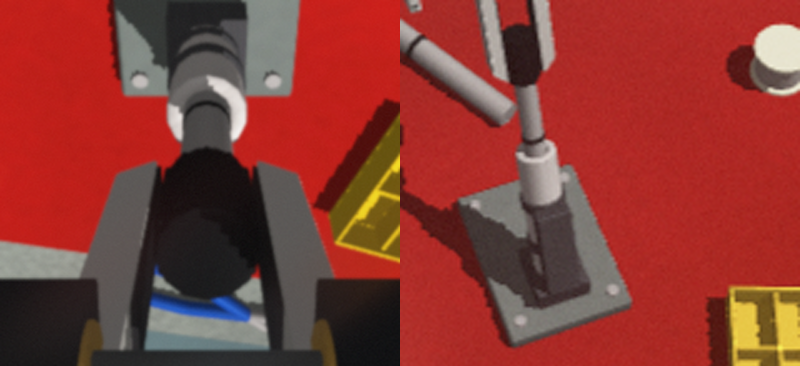

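The dark seal ring at (535,141) stands clear of the mouth at (538,152), and the piston is held in line. The stand has not moved. Handing in.

```bash
python3 -c "
from rig import bot
print(bot.close_job())"
```

```text
the job is handed in; nothing more can be done
None
```

I drew the piston out about 60 mm in line with the bore, leaving the seal ring about 15 mm above the mouth by arm travel and the last pictures. I handed the job in at about 12.6 s of the 32 s, with the piston still gripped and the stand not visibly moved; the verdict was not reported back.

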